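# Turn the drained topping tub over and seat it in its board

## Task

The empty green topping tub was left upside down to drain: turn it right way up and seat it flat in the empty oblong recess of the board it fits, with its yellow tab pointing along the board's handle, just like the filled tub in its own board. One grasp will hardly turn it fully over, so you may stand it on its plain end and take it again; leave the filled tub and the other things on the counter where they are.

Things in the scene. Friction and masses are not known exactly. Their poses are not given: they have to be found in the camera images.
- tub: empty green tub, 0.22 kg, starts upside down, 130 x 60 x 45 mm (x, y, z), walls and bottom 5 mm, straight sides, flat ends (stands stably on its plain -x end); yellow tab 36 mm wide, 8 mm thick sticks 21 mm out of the +x end, level with the rim. Origin: centre of the outer underside (45 mm up at the start); z from underside to open top (down at the start), x towards the tab.
- tub_tab (a point): middle of the outer edge of the empty tub's yellow tab: 86 mm from the tub's origin along its x and 41 mm along its z.
- board_free: wooden board like a small peel, fixed: body 200 x 100 mm (x, y), 20 mm thick, handle 32 mm wide reaching 175 mm from the centre along -x, roughly towards the robot. Origin: centre of its underside, below the middle of the seat; z up. Its seat is a rectangular recess 138 x 68 mm (x, y), 8 mm deep, its floor 12 mm above the origin; empty: the tub belongs here.
- board_full: wooden board like a small peel, fixed: body 200 x 100 mm (x, y), 20 mm thick, handle 32 mm wide reaching 175 mm from the centre along -x, roughly towards the robot. Origin: centre of its underside, below the middle of the seat; z up. Its seat is a rectangular recess 138 x 68 mm (x, y), 8 mm deep, its floor 12 mm above the origin; taken by the filled tub.
- board_round: wooden board like a small peel, fixed: body 200 x 100 mm (x, y), 20 mm thick, handle 32 mm wide reaching 175 mm from the centre along -x, roughly towards the robot. Origin: centre of its underside, below the middle of the seat; z up. Its seat is a round recess 76 mm across, 8 mm deep, which does not fit the tub.
- tub_full: a second green tub like the empty one (same sizes, origin and axes), filled with cherry tomatoes, seated in its board the right way: open top up, tab over the handle.
- bowl_pepperoni: white bowl of pepperoni slices, 148 mm across the rim, 55 mm high; origin: centre of its foot.
- bowl_jalapeno: white bowl of green pepper slices, 148 mm across the rim, 55 mm high; origin: centre of its foot.
- oil_bottle: amber oil bottle, 60 mm across, 220 mm high; origin: centre of its foot.
- spice_jar: spice jar with a steel cap, 52 mm across, 95 mm high; origin: centre of its foot.
- pizza_wheel: pizza wheel lying flat: dark wooden handle to -y (reaching 130 mm), steel blade 90 mm across to +y (reaching 90 mm), 22 mm high; origin: on the counter under its fork.
- scraper: bench scraper lying flat, 102 mm (x) by 140 mm (y), 24 mm high; origin: on the counter below its middle.
Mind the look-alikes: they are no part of the job. Leave any pink or purple look-alike of the tub alone.

How it is judged:
By the outcome, as a careful person would: the job done as asked, in the order asked, and still so for the second after the job is handed in, with the robot touching nothing.
It also fails if it takes over 64 s, if anything falls off the work surface, if the arm or the gripper's body presses on something with over 40 N, if the wrist force passes 120 N, or if a joint passes its speed limit or range.

## Robot

A 7-joint arm with a two-finger parallel gripper is mounted at the origin on the work surface. World frame = base frame: x ahead of the robot, y to its left, z up, the work surface at z = 0. Lengths are in m, angles in rad, forces in N, time in s.
With the tool pointing down it reaches from about 0.425 to 0.925 m from the base axis. Payload 6.8 kg.
Tool frame: the origin (TCP) lies on the front face of the gripper's body, between the roots of the fingers; the fingertips stand 73 mm ahead of it and the grasp point (between the pads) lies 54 mm ahead of it (env.nose_length is the distance from the TCP to the fingertips, in m); z points along the fingers, y is the direction in which the jaws open and shut (so a half turn about z gives the same grasp; the last joint's range is limited). The gripper opens to 85 mm and grips with 20 to 120 N. Pads are 22 mm wide; open, the fingers measure 114 mm over their backs; the gripper's body (76 mm by 85 mm) begins 54 mm behind the grasp point. The pads swing forward as they close: fully open they stand 13 mm farther back than shut.
Start: joints at [-1.441, 0.477, 0.022, 1.555, -0.011, 1.109, -0.083], TCP at [0.159, 0.656, 0.304] pointing down, gripper open.
Joint ranges: [-2.96, 2.96], [-0.34, 2.1], [-1.41, 1.46], [0.24, 2.44], [-1.37, 4.51], [0.17, 1.92], [-2.96, 2.96]. Speed limits (rad/s): [2.39, 2.39, 3.14, 3.14, 3.14, 3.14, 3.14].

## Interface

Orientations are given as a unit quaternion [w, x, y, z].
In Python, from cell import env, kin, camera, calibration, job gives the robot as it stands. The module is installed in compiled form; this text tells all that it offers. Calls block until the motion is done:
- env.reach(position, orientation): joint-space move of the TCP to a pose.
- env.movel(position, velocity=0.15, rot=None, stop_force=None): straight line of the TCP; rot=None keeps the orientation; velocity is the mean speed in m/s. With stop_force (N) it stops when the force on the tool has changed by that much, and returns True; else False.
- env.goto_joints(angles): joint-space move.
- env.grip(opening, f_grip=None): finger opening in m; f_grip is the grip in N (None keeps the last); returns when the fingers have stopped.
- env.dwell(seconds).
- kin.inverse_kinematics(position, orientation): joint angles nearest the present ones, or None.
- env.get_state(): the state.
- camera(name): name is "scene" or "top" or "wrist"; returns (picture, depth): 420x560x3 uint8, blue, green, red; 420x560 float32, m along the optical axis (not along the pixel's ray), 0 where there is no reading.
- calibration(name): a dict with "fx", "fy", "cx", "cy" (pixels), "rvec" (rotation vector, rad) and "tvec" (3), from world to camera coordinates, as OpenCV has them. Camera axes: x right, y down, z forward; pixel columns grow to the right and rows downward; lengths in m; the calibration is good to about 2 mm. The wrist camera is an equidistant fisheye: a pixel r from the principal point sees the ray r / f radians off the axis. A picture is of the moment at which its call begins: read the wrist's pose just before it. calibration takes no time and is no camera call; for the wrist camera it gives the pose at the moment of the call.
A pose or a line that the arm cannot do raises env.PlanningError and nothing moves.
- job.job_done(): hands the job in, once; it reports no verdict.
The state is a dict: "time": time; "qpos": joint angles; "joint_velocities": joint speeds; "joint_torque": joint torques, N m; "tcp_pos": TCP position; "orientation": TCP orientation; "force": force on the tool from outside, world axes, zero at the start; "torque": the same for the moment, N m; "opening": finger opening in m.
Only numpy, scipy, OpenCV 4.12 (cv2) and the standard library are available. Lean on these libraries where they do the work, as an engineer would, in place of code of your own. Each camera call takes 0.05 s, during which the arm holds its last target. There are 200 camera calls.

## Working session

There is one attempt and no reset: what is moved stays moved. The work goes in short steps, each a Python script; the robot and the scene stay as the last script left them, time stands still between calls to the robot, and variables do not carry over. Pictures are saved under pics/ and viewed, about 8 in all and at most 12, crops included, and the job is handed in when it is done.

```bash
mkdir -p pics; ls; python3 - <<'E'
from cell import env,camera,calibration
import cv2,numpy as np
for n in("scene","top"):
    p,d=camera(n);cv2.imwrite(f"pics/{n}0.png",p);np.save(f"pics/{n}0.npy",d);print(n,calibration(n))
print(env.get_state())
E
```

```text
pics
scene {'fx': 406.7768957746533, 'fy': 406.7768957746533, 'cx': 273.0864414102069, 'cy': 213.10473035386565, 'rvec': array([ 2.18192038,  1.48192598, -0.42439541]), 'tvec': array([-0.17388516, -0.3921948 ,  1.40159543])}
top {'fx': 392.9646676816188, 'fy': 392.9646676816188, 'cx': 277.0713853327233, 'cy': 208.8000602105763, 'rvec': array([ 2.12994782, -2.14346839,  0.14810372]), 'tvec': array([-3.25058925e-04,  4.99077349e-01,  1.21047167e+00])}
{'time': 0.1, 'qpos': array([-1.44112951,  0.47771778,  0.02239587,  1.55635775, -0.01150357,
        1.10929837, -0.08309506]), 'joint_velocities': array([ 0.002084  , -0.00138243,  0.00040982, -0.00322032,  0.00038381,
        0.00131285, -0.00060081]), 'joint_torque': array([ 4.61871896e-03, -5.97767401e+01,  1.61400229e+00, -2.81961107e+01,
        1.28596101e-02,  5.05959353e-03,  2.44102262e-05]), 'tcp_pos': array([0.15891888, 0.65559723, 0.30302146]), 'orientation': array([-2.74285111e-05,  1.18615425e-01,  9.92939927e-01, -8.25737565e-04]), 'force': array([-0.54585642,  0.16134508, -0.26218957]), 'torque': array([-0.0220032 , -0.00024306,  0.03856015]), 'opening': 0.08549897528040343}
```

View pics/top0.png

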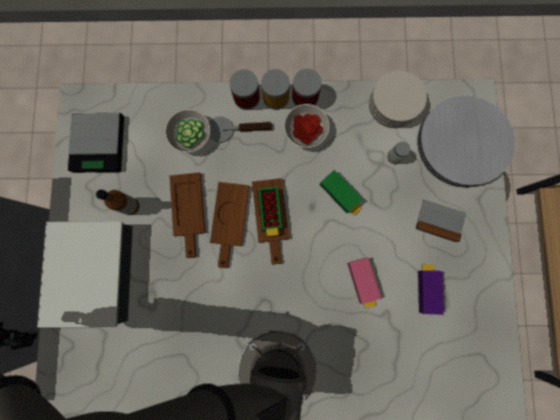

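View pics/scene0.png

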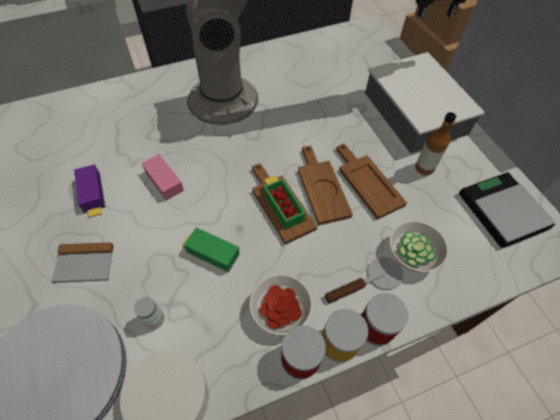

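Top view candidates: 
- Green empty tub, upside down, at (342,192) with its tab at (357,210).
- Filled tub at (271,210), which contains tomatoes.
- Pink look-alike at (365,280) and purple look-alike at (431,292).

Boards: rectangular empty at (187,205), round at (230,213), filled at (271,210). I choose the green block at (342,192) and the leftmost board, and check both in a close crop.

```bash
cat > h.py <<'E'
import numpy as np,cv2
from scipy.spatial.transform import Rotation as R
from cell import env,kin,camera,calibration,job
def ray(c,uv,fish=False):
    uv=np.atleast_2d(uv).astype(float)
    K=np.array([[c['fx'],0,c['cx']],[0,c['fy'],c['cy']],[0,0,1]])
    Rm=R.from_rotvec(c['rvec']).as_matrix(); o=-Rm.T@c['tvec']
    if fish:
        q=(uv-[c['cx'],c['cy']])/[c['fx'],c['fy']]; r=np.linalg.norm(q,axis=1,keepdims=True)+1e-12
        d=np.hstack([q/r*np.sin(r),np.cos(r)])
    else: d=np.c_[(uv-[c['cx'],c['cy']])/[c['fx'],c['fy']],np.ones(len(uv))]
    return o,d@Rm
def plane(c,uv,z,fish=False):
    o,d=ray(c,uv,fish); return (o+d*((z-o[2])/d[:,2])[:,None])[:,:2]
def cloud(c,dep,fish=False):
    v,u=np.mgrid[:dep.shape[0],:dep.shape[1]]
    uv=np.c_[u.ravel(),v.ravel()]; o,d=ray(c,uv,fish)
    Rm=R.from_rotvec(c['rvec']).as_matrix(); zc=d@Rm[2]
    return (o+d*(dep.ravel()/zc)[:,None]).reshape(*dep.shape,3)
def big(mask):
    n,l,s,_=cv2.connectedComponentsWithStats(mask.astype(np.uint8)); return [l==i for i in np.argsort(-s[1:,4])+1]
def rect(xy):
    (c,s,a)=cv2.minAreaRect((xy*1000).astype(np.float32)); 
    if s[0]<s[1]: s=s[::-1]; a+=90
    return np.array(c)/1000,np.array(s),a
def quat(x=None,y=None,z=None):
    """tool orientation from y (jaw) and z axes"""
    y,z=np.array(y,float),np.array(z,float); x=np.cross(y,z); return R.from_matrix(np.c_[x,y,z]).as_quat(scalar_first=True)
def ik(p,q): return kin.inverse_kinematics(np.array(p),np.array(q))
E
python3 - <<'E'
from h import *
c=calibration('top');p=cv2.imread('pics/top0.png');d=np.load('pics/top0.npy')
P=cloud(c,d);hsv=cv2.cvtColor(p,cv2.COLOR_BGR2HSV)
print('table z',np.median(P[230:250,380:400,2]) ,P[235,330])
g=(hsv[...,0]>50)&(hsv[...,0]<80)&(hsv[...,1]>150)&(hsv[...,2]>50); g[:,:300]=0
m=big(g)[0]; top=m&(P[...,2]>.03)
print('tub',rect(plane(c,np.argwhere(top)[:,::-1],.045)),np.median(P[top][:,2]),top.sum())
ye=(hsv[...,0]>20)&(hsv[...,0]<35)&(hsv[...,1]>150); 
y1=ye.copy(); y1[:,:300]=0; y1[:,400:]=0;y1[230:]=0
print('tab',plane(c,np.argwhere(y1)[:,::-1],.006).mean(0),y1.sum())
for n,(a,b) in {'free':(165,208),'round':(208,250),'full':(250,300)}.items():
    br=(hsv[...,0]<20)&(hsv[...,1]>100)&(P[...,2]<.04)&(P[...,2]>.008); br[:,:a]=0;br[:,b:]=0;br[:165]=0;br[275:]=0
    m=big(br)[0]; xy=plane(c,np.argwhere(m)[:,::-1],.02)
    er=cv2.morphologyEx(m.astype(np.uint8),cv2.MORPH_CLOSE,np.ones((15,15))); body=cv2.morphologyEx(er,cv2.MORPH_OPEN,np.ones((17,17)))
    hd=er.astype(bool)&~cv2.dilate(body,np.ones((5,5))).astype(bool)
    bc=rect(plane(c,np.argwhere(body)[:,::-1],.02)); print(n,bc,'all',rect(xy),'handle',plane(c,np.argwhere(big(hd)[0])[:,::-1],.02).mean(0))
a=cv2.resize(p[165:275,160:300],None,fx=4,fy=4,interpolation=2);b=cv2.resize(p[160:270,310:370],None,fx=4,fy=4,interpolation=2)
cv2.imwrite('pics/crop1.png',np.hstack([a,b]))
E
```

```text
table z 0.00122075071801242 [ 0.41772938 -0.17364123  0.00127689]
tub (array([ 0.55464642, -0.20628003]), array([125.00308228,  60.63945007]), 41.042057037353516) 0.045984935089693035 725
tab [ 0.50065523 -0.25746698] 53
free (array([0.51819672, 0.28901486]), array([203.12844849, 101.21113586]), 5.370198726654053) all (array([0.48485327, 0.28541501]), array([271.00772095, 101.23472595]), 5.920775890350342) handle [0.38145124 0.27389115]
round (array([0.4850668 , 0.15070551]), array([203.02114868,  99.64315796]), 173.3570785522461) all (array([0.4515332 , 0.15481305]), array([270.7706604,  99.7477951]), 173.1799545288086) handle [0.34873671 0.16777069]
full (array([0., 0.]), array([0., 0.]), 0.0) all (array([0.4630361 , 0.01499823]), array([270.70245361,  98.21927643]), 6.230468273162842) handle [0.46848583 0.0155917 ]
```

View pics/crop1.png

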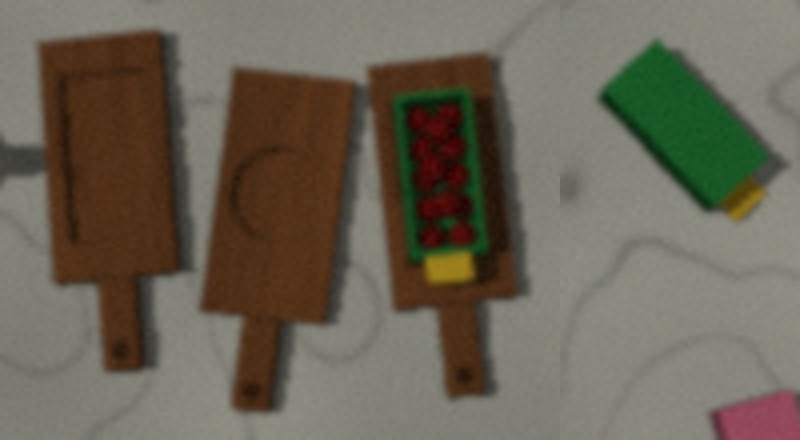

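The crop confirms both choices: the leftmost board has the empty rectangular recess, and the tub is upside down with its yellow tab at the lower right. Next I search for reachable stand and regrasp poses.

```bash
cat >> h.py <<'E'
G=.054; UP=np.array([0,0,1.])
def frame(o,X,Z): 
    X,Z=np.array(X,float),np.array(Z,float); return np.array(o,float),np.c_[X,np.cross(Z,X),Z]
def tool(T,xg,zg,ang,sgn,side,back=0):
    """TCP pose gripping a tub at (xg,0,zg); side=+1: tool z along +Z, -1: along -Z; leaned ang towards the tab"""
    o,M=T; a=np.radians(ang); zt=M@[-np.sin(a),0,side*np.cos(a)]; y=sgn*M[:,1]
    return o+M@[xg,0,zg]-(G+back)*zt, quat(y=y,z=zt)
def xy(deg): return np.array([np.cos(np.radians(deg)),np.sin(np.radians(deg)),0])
START=frame([.5546,-.2063,.045],xy(221.5),-UP)
def stand(x,y,h,dz=0): # tub origin when standing on plain end at footprint centre (x,y), Z along h
    return frame(np.array([x,y,.065+dz])-.0225*xy(h),UP,xy(h))
def seat(cx,cy,deg,dz=0): return frame([cx,cy,.012+dz],xy(deg),UP)
E
python3 - <<'E'
from h import *
import time
F=[seat(.5182,.289,185.8,dz) for dz in(0,.1)]
def ok(*ps): 
    qs=[]
    for p in ps:
        q=ik(*p)
        if q is None:return None
        qs.append(q)
    return qs
t=time.time()
A=[(a,s) for a in(0,15,30,45) for s in(1,-1) if ok(tool(START,10,0,0,1,1) if 0 else tool(START,.015,.02,a,s,1),tool(START,.015,.02,a,s,1,.1))]
B=[(b,s) for b in(0,15,30,45) for s in(1,-1) if ok(*[tool(f,.015,.033,b,s,-1) for f in F])]
print('A',A,'B',B,time.time()-t)
res=[]
for x in(.45,.52,.6):
  for y in(-.25,-.17,-.1):
    for h in range(0,360,30):
      a_=[(a,s) for a,s in A if ok(tool(stand(x,y,h),.015,.02,a,s,1),tool(stand(x,y,h,.03),.015,.02,a,s,1),tool(stand(x,y,h),.015,.02,a,s,1,.07))]
      if not a_: continue
      b_=[(b,s) for b,s in B if ok(tool(stand(x,y,h),.015,.033,b,s,-1),tool(stand(x,y,h,.1),.015,.033,b,s,-1),tool(stand(x,y,h),.015,.033,b,s,-1,.1))]
      if b_: res.append((x,y,h,a_,b_))
for r in res: print(*r)
print(time.time()-t)
E
```

```text
A [(0, 1), (0, -1), (15, 1), (15, -1), (30, 1), (30, -1), (45, 1), (45, -1)] B [(0, 1), (0, -1), (15, 1), (15, -1), (30, 1), (30, -1), (45, 1), (45, -1)] 1.319657802581787Traceback (most recent call last):
  File "<stdin>", line 21, in <module>
  File "<stdin>", line 7, in ok
  File "h.py", line 29, in ik
    def ik(p,q): return kin.inverse_kinematics(np.array(p),np.array(q))
                        ~~~~~~~~~~~~~~~~~~~~~~^^^^^^^^^^^^^^^^^^^^^^^^^
ValueError: time passes only in moves, steps and waits
```

```bash
cat > s.py <<'E'
from h import *
import time
t=time.time();n=0
def ok(*ps):
    global n
    for p in ps:
        n+=1
        if ik(*p) is None:return False
    return True
try:
  for x,y in((.5,-.17),(.58,-.1)):
    for h in (90,270,60,240,120,300,0,180):
      a_=[(a,s) for a in(45,30,15) for s in(1,-1) if ok(tool(stand(x,y,h),.015,.02,a,s,1))]
      if not a_: print(x,y,h,'-');continue
      b_=[(b,s) for b in(45,30,15) for s in(1,-1) if ok(tool(stand(x,y,h),.015,.033,b,s,-1))]
      print(x,y,h,a_,b_,n)
except ValueError as e: print(e,n,time.time()-t)
E
python3 s.py
```

```text
0.5 -0.17 90 [(45, 1), (45, -1), (30, 1), (30, -1), (15, 1), (15, -1)] [(45, 1), (45, -1), (30, 1), (30, -1), (15, 1), (15, -1)] 12
0.5 -0.17 270 [(45, 1), (45, -1), (30, 1), (30, -1), (15, 1), (15, -1)] [(45, 1), (45, -1), (30, 1), (30, -1), (15, 1), (15, -1)] 24
0.5 -0.17 60 [(45, 1), (45, -1), (30, 1), (30, -1), (15, 1), (15, -1)] [(45, 1), (45, -1), (30, 1), (30, -1), (15, 1), (15, -1)] 36
0.5 -0.17 240 [(45, 1), (45, -1), (30, 1), (30, -1), (15, 1), (15, -1)] [(45, 1), (45, -1), (30, 1), (30, -1), (15, 1), (15, -1)] 48
0.5 -0.17 120 [(45, 1), (45, -1), (30, 1), (30, -1), (15, 1), (15, -1)] [(45, 1), (45, -1), (30, 1), (30, -1), (15, 1), (15, -1)] 60
0.5 -0.17 300 [(45, 1), (45, -1), (30, 1), (30, -1), (15, 1), (15, -1)] [(45, 1), (45, -1), (30, 1), (30, -1), (15, 1), (15, -1)] 72
0.5 -0.17 0 -
0.5 -0.17 180 [(45, 1), (45, -1), (30, 1), (30, -1)] [] 90
0.58 -0.1 90 [(45, 1), (45, -1), (30, 1), (30, -1), (15, 1), (15, -1)] [(45, 1), (45, -1), (30, 1), (30, -1), (15, 1), (15, -1)] 102
0.58 -0.1 270 [(45, 1), (45, -1), (30, 1), (30, -1), (15, 1), (15, -1)] [(45, 1), (45, -1), (30, 1), (30, -1), (15, 1), (15, -1)] 114
0.58 -0.1 60 [(45, 1), (45, -1), (30, 1), (30, -1), (15, 1), (15, -1)] [(45, 1), (45, -1), (30, 1), (30, -1), (15, 1), (15, -1)] 126
0.58 -0.1 240 [(45, 1), (45, -1), (30, 1), (30, -1), (15, 1), (15, -1)] [(45, 1), (45, -1), (30, 1), (30, -1), (15, 1), (15, -1)] 138
0.58 -0.1 120 [(45, 1), (45, -1), (30, 1), (30, -1), (15, 1), (15, -1)] [(45, 1), (45, -1), (30, 1), (30, -1), (15, 1), (15, -1)] 150
0.58 -0.1 300 [(45, 1), (45, -1), (30, 1), (30, -1), (15, 1), (15, -1)] [(45, 1), (45, -1), (30, 1), (30, -1), (15, 1), (15, -1)] 162
0.58 -0.1 0 [(45, 1), (45, -1)] [(45, 1), (45, -1)] 174
0.58 -0.1 180 [(45, 1), (45, -1)] [(45, 1), (45, -1)] 186
```

```bash
python3 - <<'E'
from h import *
env.movel(env.get_state()['tcp_pos']+[0,0,.1],velocity=.2)
env.reach([.48,-.12,.42],quat(y=START[1][:,1],z=-UP)) if False else None
q0=env.get_state()['qpos']; S=stand(.53,-.2,270)
for s in(1,-1):
    for n,T in(('pre',tool(START,.02,.017,35,s,1,.15)),('gr',tool(START,.02,.017,35,s,1)),('st',tool(S,.02,.017,35,s,1)),
       ('st2',tool(S,.022,.034,35,s,-1)),('fin',tool(seat(.5182,.289,185.8,.05),.022,.034,35,s,-1))):
        q=ik(*T); print(s,n,T[0].round(3),None if q is None else q.round(2))
E
```

```text
1 pre [ 0.452 -0.297  0.195] [-0.03  0.72  1.06  2.09 -1.33  1.31 -2.21]
1 gr [ 0.516 -0.24   0.072] [ 0.4   0.68  0.22  2.07 -1.36  0.74 -2.22]
1 st [ 0.53  -0.15   0.116] [-0.42  0.73  0.25  2.06  1.02  0.95  2.06]
1 st2 [ 0.53  -0.256  0.118] [ 0.11  1.09  0.84  1.66 -1.18  1.84 -1.73]
1 fin [0.465 0.284 0.14 ] [-1.18  0.46  0.4   2.32  1.85  0.24  2.15]
-1 pre [ 0.452 -0.297  0.195] [-0.03  0.72  1.06  2.09 -1.33  1.31  0.94]
-1 gr [ 0.516 -0.24   0.072] [ 0.4   0.68  0.22  2.07 -1.36  0.74  0.92]
-1 st [ 0.53  -0.15   0.116] [-0.69  0.83  0.61  2.08  0.79  0.73 -0.9 ]
-1 st2 [ 0.53  -0.256  0.118] [ 0.11  1.08  0.84  1.66 -1.17  1.84  1.41]
-1 fin [0.465 0.284 0.14 ] [-1.13  0.45  0.34  2.32  1.82  0.27 -0.95]
```

```bash
python3 - <<'E'
from h import *
p,q=tool(START,.02,.017,35,-1,1,.09)
env.reach(p+[0,0,.17],q); print(env.get_state()['time'],env.get_state()['qpos'].round(2))
c=calibration('wrist');im,d=camera('wrist');cv2.imwrite('pics/w1.png',im)
hsv=cv2.cvtColor(im,cv2.COLOR_BGR2HSV);g=(hsv[...,0]>50)&(hsv[...,0]<80)&(hsv[...,1]>150)&(hsv[...,2]>40)
P=cloud(c,d,True)
for m in big(g)[:2]:
    t=m&(P[...,2]>.03); print(m.sum(),t.sum(),np.argwhere(m).mean(0)[::-1],np.median(P[m],axis=0),rect(P[t][:,:2]),rect(plane(c,np.argwhere(t)[:,::-1],.045,True)))
E
```

```text
4.1417 [-0.25  0.58  1.29  2.   -1.19  1.41  0.68]
528 528 [276.27083333 200.60795455] [ 0.59119639 -0.17428504  0.04430095] (array([ 0.55338647, -0.2104306 ]), array([137.53787231,  56.18382263]), 42.58224868774414) (array([ 0.58790436, -0.17873647]), array([55.91945267, 43.22795868]), 132.68386840820312)
388 388 [292.84536082 256.41237113] [ 0.54976345 -0.23563986  0.04432275] (array([ 0.54856256, -0.230952  ]), array([103.820961  ,  30.08902168]), 40.26005172729492) (array([ 0.55590533, -0.22440361]), array([84.73934174, 30.02940369]), 40.73381042480469)
```

View pics/w1.png

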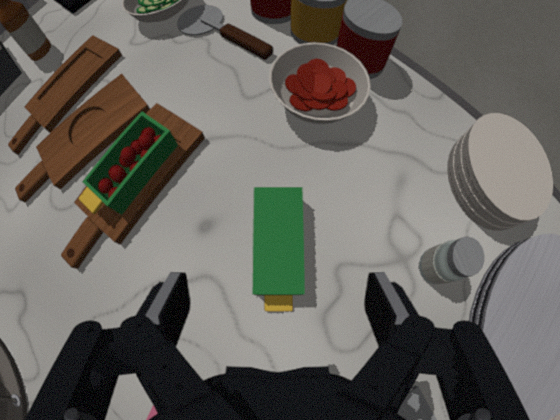

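The tub is centred between the fingers, at about (278,240), and aligned with the jaws. Next I grasp it, lift, and stand it on end.

```bash
python3 - <<'E'
from h import *
g=(.02,.017,35,-1,1)
env.grip(.085,60)
p,q=tool(START,*g,.09); env.movel(p,.25)
p,q=tool(START,*g); env.movel(p,.12)
env.grip(.03,60); print(env.get_state()['opening'])
env.movel(p+[0,0,.16],.2); s=env.get_state(); print(s['time'],s['opening'],s['force'].round(1),s['qpos'].round(2))
p,q=tool(stand(.53,-.2,270,.1),*g); print(ik(p,q).round(2))
env.reach(p,q); s=env.get_state(); print(s['time'],s['opening'],s['force'].round(1),s['qpos'].round(2),s['tcp_pos'],p)
im,d=camera('scene');cv2.imwrite('pics/s1.png',im)
im,d=camera('wrist');cv2.imwrite('pics/w2.png',im)
a=cv2.imread('pics/s1.png')[100:320,80:400]
cv2.imwrite('pics/v2.png',np.hstack([cv2.resize(a,(436,300)),cv2.resize(im,(360,300))]))
E
```

```text
0.059475548187767194
7.5167 0.059522271818142805 [-0.   0.  -2.5] [ 0.27  0.41  0.37  2.03 -1.04  0.89  0.52]
[-0.87  0.72  0.87  2.08  0.63  0.78 -0.61]
9.0 0.05944582854382234 [-0.2 -0.  -2. ] [-0.87  0.72  0.87  2.08  0.63  0.78 -0.61] [ 0.52912977 -0.15111526  0.2156196 ] [ 0.53       -0.15026579  0.21597313]
```

View pics/v2.png

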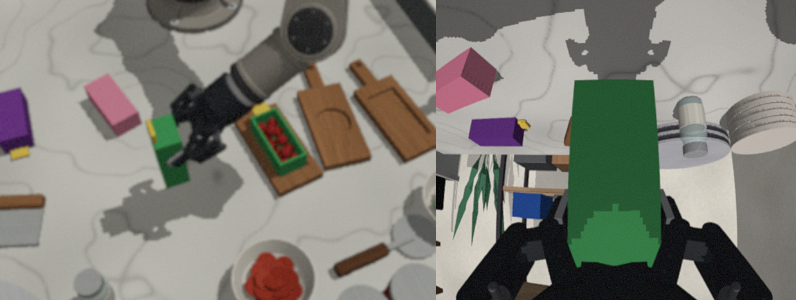

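The tub is held with its tab up and looks square. I lower it to a light contact and release.

```bash
python3 - <<'E'
from h import *
g=(.02,.017,35,-1,1)
p,q=tool(stand(.53,-.2,270,.012),*g); env.movel(p,.15,rot=q)
p,q=tool(stand(.53,-.2,270,-.008),*g); print(env.movel(p,.03,rot=q,stop_force=5))
s=env.get_state(); print(s['time'],s['tcp_pos'].round(4),p,s['force'].round(1))
env.grip(.085)
p2=s['tcp_pos']-R.from_quat(s['orientation'],scalar_first=True).as_matrix()[:,2]*.12
env.movel(p2,.25)
env.movel(p2+[0,0,.12],.3)
c=calibration('wrist');im,d=camera('wrist');cv2.imwrite('pics/w3.png',im);
hsv=cv2.cvtColor(im,cv2.COLOR_BGR2HSV);gm=(hsv[...,0]>50)&(hsv[...,0]<80)&(hsv[...,1]>120)&(hsv[...,2]>30)
P=cloud(c,d,True);Q=P[gm];Q=Q[(Q[:,2]>.02)&(np.abs(Q[:,0]-.53)<.1)&(np.abs(Q[:,1]+.2)<.12)]
print(len(Q),np.percentile(Q,[2,50,98],axis=0).round(4))
u=Q[(Q[:,2]>.04)&(Q[:,2]<.12)]; print('side face',rect(u[:,:2]), np.polyfit(u[:,0],u[:,1],1))
ct=calibration('top');im2,d2=camera('top');P=cloud(ct,d2);hsv=cv2.cvtColor(im2,cv2.COLOR_BGR2HSV)
gm=(hsv[...,0]>50)&(hsv[...,0]<80)&(hsv[...,1]>120)&(P[...,2]>.1);print(gm.sum(),[rect(P[m][:,:2]) for m in big(gm)[:1]])
gm2=(P[...,2]>.1)&(P[...,2]<.16)&(np.abs(P[...,0]-.53)<.08)&(np.abs(P[...,1]+.2)<.08);print(gm2.sum(),rect(P[gm2][:,:2]))
cv2.imwrite('pics/v3.png',np.hstack([cv2.resize(im,(400,300)),cv2.resize(im2[110:290,220:460],(400,300))]))
print(env.get_state()['qpos'].round(2))
for b in (25,35):
  for s in (1,-1):
    for h in(270,):
      for dz in (0,.1): q=ik(*tool(stand(.53,-.2,h),.022,.034,b,s,-1,dz)); print(b,s,dz,q.round(2))
E
```

```text
True
10.2917 [ 0.5303 -0.1503  0.1169] [ 0.53       -0.15026579  0.10797313] [ 0.1 -0.2  2.5]
7033 [[ 0.5028 -0.2113  0.0238]
 [ 0.5309 -0.1775  0.0963]
 [ 0.5585 -0.1762  0.1296]]
side face (array([ 0.53061755, -0.17742337]), array([58.35246277,  4.24306917]), 179.38744354248047) [-0.00103843 -0.17675315]
429 [(array([ 0.42634985, -0.13162015]), array([316.43988037,  62.93838501]), 147.0053825378418)]
373 (array([ 0.53154999, -0.200827  ]), array([59.86062241, 45.45337677]), 179.08953094482422)
[-1.05  0.56  0.88  1.99  0.58  1.09 -0.56]
25 1 0 [ 0.51  0.97  0.23  1.57 -0.92  1.65 -1.95]
25 1 0.1 [ 0.5   1.03  0.43  1.4  -0.96  1.88 -1.93]
25 -1 0 [ 0.65  0.96  0.02  1.56 -0.81  1.56  1.1 ]
25 -1 0.1 [ 0.62  0.99  0.23  1.39 -0.85  1.8   1.12]
35 1 0 [ 0.48  0.88  0.23  1.63 -0.86  1.5  -1.99]
35 1 0.1 [ 0.46  0.91  0.43  1.48 -0.88  1.73 -1.97]
35 -1 0 [ 0.62  0.87  0.02  1.62 -0.75  1.42  1.06]
35 -1 0.1 [ 0.58  0.87  0.23  1.47 -0.78  1.65  1.08]
```

View pics/v3.png

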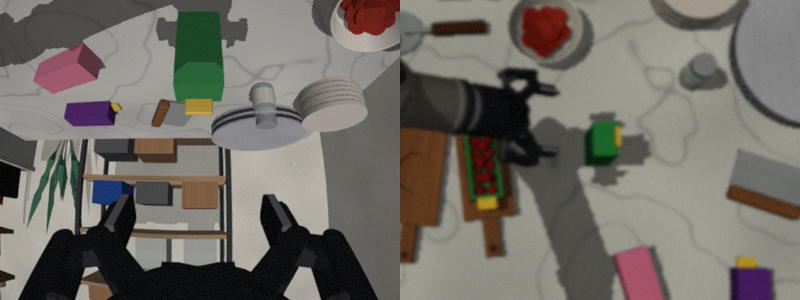

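The tub stands squarely at (0.531,-0.200) on its plain end with the tab up. Next I regrasp it from the open (-y) side.

```bash
python3 - <<'E'
from h import *
S=stand(.531,-.2,270); g=(.022,.034,35,-1,-1)
env.reach([.5,-.2,.40],quat(y=-S[1][:,1],z=-UP))
p,q=tool(S,*g,.11); env.reach(p+[0,0,.06],q)
print(env.get_state()['time'],env.get_state()['qpos'].round(2))
env.movel(p,.25); p,q=tool(S,*g); print(env.movel(p,.12,stop_force=15))
env.grip(.03,60); s=env.get_state(); print(s['opening'],s['force'].round(1),s['tcp_pos']-p)
env.movel(p+[0,0,.2],.25)
s=env.get_state(); print(s['time'],s['opening'],s['qpos'].round(2))
for d in(.16,0): print(ik(*tool(seat(.5182,.289,185.8,d),*g)))
im,d=camera('scene');cv2.imwrite('pics/s4.png',im[60:320,60:440])
E
```

```text
14.4917 [ 0.34  0.89  0.66  1.45 -0.96  1.9   1.2 ]
False
0.05917053950455353 [-1.9 -2.3  3.7] [-0.00014004 -0.00080615  0.0004922 ]
17.25 0.05931264606608644 [ 0.21  0.7   0.65  1.59 -0.95  1.86  1.08]
[-1.58141907  0.26529138  0.85780488  2.27742109  0.71933858  0.2661457
  0.22270568]
[-0.18978334  0.67681207 -0.7870548   2.27029719  1.84062934  0.83527106
 -0.75223014]
```

View pics/s4.png

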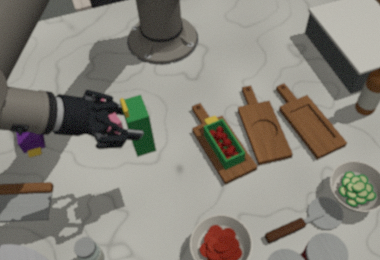

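```bash
python3 - <<'E'
from h import *
g=(.022,.034,35,-1,-1)
p,q=tool(seat(.5182,.289,185.8,.10),*g)
print(ik(p,q).round(2)); env.reach(p+[0,0,.06],q)
s=env.get_state(); print(s['time'],s['opening'],s['qpos'].round(2),s['tcp_pos']-p)
ims=[]
for n in('wrist','top'):
    im,d=camera(n);cv2.imwrite(f'pics/{n}5.png',im);np.save(f'pics/{n}5.npy',d);ims.append(im)
print(calibration('wrist'))
cv2.imwrite('pics/v5.png',np.hstack([cv2.resize(ims[0],(400,300)),cv2.resize(ims[1][140:290,120:320],(400,300))]))
for z in(.05,.02,0): print(ik(*tool(seat(.5182,.289,185.8,z),*g)).round(2))
E
```

```text
[-1.23  0.34  0.45  2.3   1.35  0.26 -0.44]
19.325 0.058903089450453354 [-1.58  0.27  0.86  2.28  0.72  0.27  0.22] [ 0.0006935  -0.00121989  0.06006375]
{'fx': 325.19226210127806, 'fy': 325.19226210127806, 'cx': 276.8762689622856, 'cy': 210.32398787285757, 'rvec': array([-1.58398089, -1.74709418, -0.89139159]), 'tvec': array([-0.23571206, -0.43450457, -0.15865724])}
[-0.86  0.42  0.02  2.3   1.72  0.4  -0.81]
[-0.69  0.5  -0.18  2.3   1.83  0.5  -0.91]
[-0.69  0.54 -0.18  2.3   1.92  0.52 -1.  ]
```

View pics/v5.png

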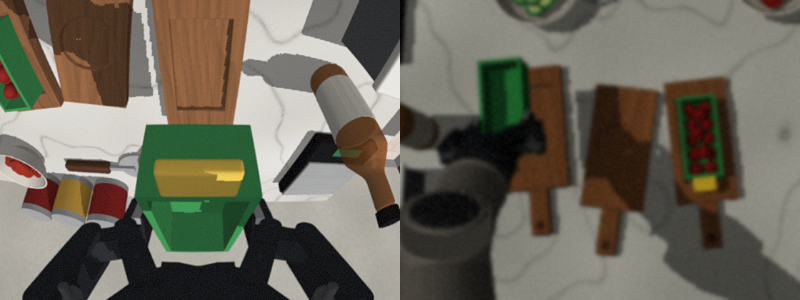

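The tub is right way up with its tab on the handle side. I lower it to just above the board, then measure the tub and the board in the same view.

```bash
cat > meas.py <<'E'
from h import *
def rim(n='top'):
    c=calibration(n);im,d=camera(n);P=cloud(c,d);hsv=cv2.cvtColor(im,cv2.COLOR_BGR2HSV)
    gm=(hsv[...,0]>45)&(hsv[...,0]<85)&(hsv[...,1]>110)&(hsv[...,2]>25); gm[:,250:]=0;gm[:150]=0
    m=big(gm)[0]; z=np.percentile(P[m][:,2],95)
    t=m&(P[...,2]>z-.006)
    print('rim z',z,m.sum(),t.sum(),'depth',rect(P[t][:,:2]),'ray',rect(plane(c,np.argwhere(t)[:,::-1],z)))
    return im
E
python3 - <<'E'
from meas import *
g=(.022,.034,35,-1,-1)
p,q=tool(seat(.5182,.289,185.8,.03),*g)
env.movel(p,.15,rot=q); s=env.get_state(); print(s['time'],s['opening'],s['qpos'].round(2),s['tcp_pos']-p,s['force'].round(1))
im=rim();cv2.imwrite('pics/t6.png',im)
im2,d=camera('wrist');cv2.imwrite('pics/w6.png',im2);np.save('pics/w6.npy',d)
c=calibration('wrist');P=cloud(c,d,True);hsv=cv2.cvtColor(im2,cv2.COLOR_BGR2HSV)
b=(np.abs(P[...,2]-.02)<.012)&(hsv[...,0]<20)&(hsv[...,1]>90)&(np.abs(P[...,1]-.289)<.065)
m=big(b)[0];Q=P[m];print('board from wrist',len(Q),rect(Q[:,:2]),Q.min(0),Q.max(0))
cv2.imwrite('pics/v6.png',np.hstack([cv2.resize(im2,(440,330)),cv2.resize(im[150:270,140:260],(330,330))]))
E
```

```text
21.3667 0.05911062907190426 [-1.11  0.49  0.31  2.32  1.98  0.29 -1.12] [3.81508430e-05 1.74691789e-04 2.08799453e-04] [ 0.1  0.6 -2.3]
rim z 0.09023957126178553 662 136 depth (array([0.42246158, 0.17360324]), array([432.56585693, 106.11217499]), 46.119022369384766) ray (array([0.53238763, 0.28780328]), array([103.72660065,  60.42686462]), 4.70568323135376)
board from wrist 30981 (array([0.45425729, 0.28444189]), array([128.61045837, 100.38052368]), 5.5539679527282715) [0.38906448 0.23137985 0.00802839] [0.51548294 0.34019588 0.0217593 ]
```

View pics/v6.png

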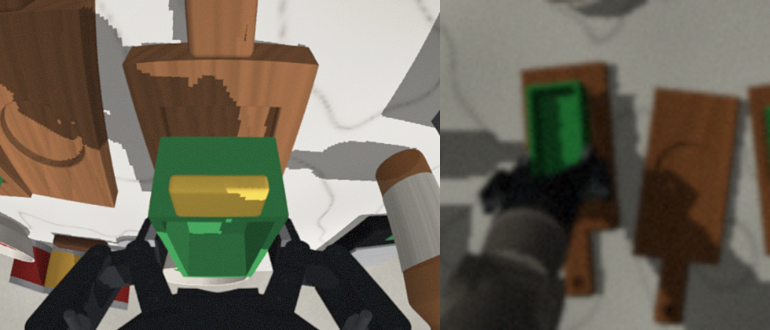

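Both views agree that the tub should shift about +1.5 to 2 mm in y, well inside the 4 mm clearance. I lower with that shift and a force stop. The stop height will show whether it seated.

```bash
python3 - <<'E'
from meas import *
g=(.022,.034,35,-1,-1); y=.2907
p,q=tool(seat(.5182,y,185.7,.012),*g); env.movel(p,.1,rot=q)
p,q=tool(seat(.5182,y,185.7,-.006),*g); r=env.movel(p,.02,rot=q,stop_force=5)
s=env.get_state(); print(r,s['time'],'dz',s['tcp_pos'][2]-p[2]-.006,(s['tcp_pos']-p)[:2],s['force'].round(1))
E
```

```text
True 22.4 dz 0.001207817159726959 [1.42477075e-04 4.26921186e-05] [-1.7 -0.2  5.1]
```

```bash
python3 - <<'E'
from meas import *
env.grip(.085); env.dwell(.2)
s=env.get_state(); z=R.from_quat(s['orientation'],scalar_first=True).as_matrix()[:,2]
env.movel(s['tcp_pos']-z*.13,.2); s=env.get_state(); print(s['qpos'].round(2))
env.reach([.45,-.05,.42],quat(y=[1,0,0],z=-UP)); print(env.get_state()['time'])
im=rim()
c=calibration('top');d=camera('top')[1];P=cloud(c,d);hsv=cv2.cvtColor(im,cv2.COLOR_BGR2HSV)
ye=(hsv[...,0]>20)&(hsv[...,0]<35)&(hsv[...,1]>150); ye[:,:170]=0;ye[:,215:]=0;ye[:160]=0;ye[300:]=0
print('tab',plane(c,np.argwhere(ye)[:,::-1],.057).mean(0),ye.sum(),P[ye][:,2].mean())
sc,ds=camera('scene'); cs=calibration('scene');Ps=cloud(cs,ds);hs=cv2.cvtColor(sc,cv2.COLOR_BGR2HSV)
gm=(hs[...,0]>45)&(hs[...,0]<85)&(hs[...,1]>110)
near=gm&(np.hypot(Ps[...,0]-.518,Ps[...,1]-.289)<.09)&(Ps[...,2]>.05);Q=Ps[near]
print('rim plane',np.linalg.lstsq(np.c_[Q[:,:2]-[.518,.289],np.ones(len(Q))],Q[:,2],rcond=None)[0],len(Q))
cv2.imwrite('pics/v7.png',np.hstack([cv2.resize(im[150:290,150:310],(400,350)),cv2.resize(sc[130:270,240:420],(400,350))]))
E
```

```text
[-1.42  0.24  0.48  2.42  1.32  0.35 -0.53]
25.425
rim z 0.05969153208023022 845 195 depth (array([0.41441501, 0.18007961]), array([430.83312988, 126.39626312]), 46.158111572265625) ray (array([0.51876025, 0.28812723]), array([129.01870728,  61.08403397]), 5.169874668121338)
tab [0.46126831 0.28053778] 112 0.057889469975846174
rim plane [ 0.00305483 -0.01251325  0.05537978] 276
```

View pics/v7.png

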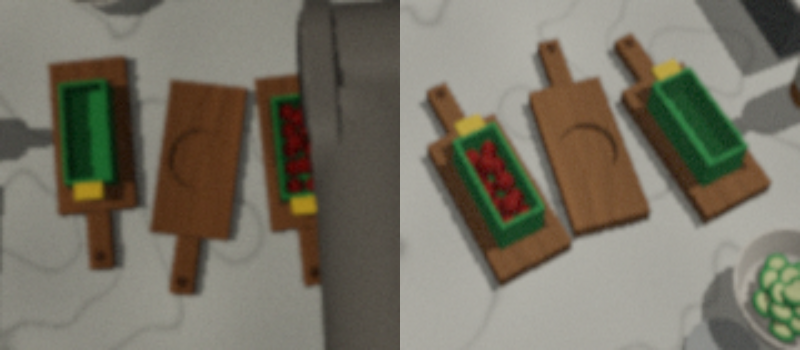

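The tub is seated in the rectangular recess and looks flat. Its tab is over the handle, matching the filled tub, and the robot is clear.

```bash
python3 -c "
from cell import env,job
env.dwell(.3);print(env.get_state()['force'].round(1),env.get_state()['time']);job.job_done()"
```

```text
[-0.8 -0.1 -0.3] 25.875
the job is handed in; nothing more can be done
```

The empty green tub is now right way up in the rectangular recess of the free board, with its yellow tab over the handle. The job was handed in at 25.9 s of the 64 s limit. I stood the tub on its plain end, took it again from the open side, and lowered it until it made light contact about 1 mm above the expected seat height.

**Position:** after release, the rim centre measured (0.519, 0.288) m against the board centre at (0.518, 0.289) m. The tub's yaw was 5.2°, against about 5.6° for the board.

**Height and flatness:** readings were noisier here. The rim height came out between 55 and 60 mm across the two cameras, with 57 mm expected. The rim slope was under 1°, and the last picture shows the tub flat in the recess like the filled one.

**One disagreement:** before lowering, the top and wrist cameras differed from the planned position by 1.5–2.5 mm sideways. I shifted the tub 1.7 mm to allow for this, which is inside the 4 mm clearance. Two of my colour-and-depth rectangle fits were spoiled by stray depth points, so I ignored them.

I planned no contact with anything else, and the last pictures show the boards and filled tub in place. I did not measure the other items again.

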